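# Load the sample rack with the sprung slide

## Robot

A 6-joint arm with a two-finger parallel gripper is mounted at the origin on the work surface. World frame = base frame: x ahead of the robot, y to its left, z up, the work surface at z = 0. Lengths are in mm, angles in rad, forces in N, time in s.
With the tool pointing down it reaches from about 350 to 775 mm from the base axis. Payload 7.3 kg.
Tool frame: the origin (TCP) lies at the very end of the fingers, on their centre line; the grasp point (between the pads) lies 19 mm behind it; z points along the fingers, y is the line along which they close (so a half turn about z gives the same grasp; the last joint's range is limited). The gripper opens to 92 mm and grips with 3 to 60 N. Pads are 19 mm wide; open, the fingers measure 130 mm over their backs; the gripper's body (75 mm by 190 mm) begins 47 mm behind the grasp point.
Start: joints at [-1.39, 0.342, 1.524, -0, 1.275, -0.146], TCP at [168.555, -497.226, 226.741] pointing down, gripper open.
Joint ranges: [-2.53, 2.53], [-0.77, 2.02], [0.04, 2.7], [-1, 4.14], [0.28, 2.66], [-3.11, 3.11]. Speed limits (rad/s): [2.57, 2.57, 3.14, 3.14, 3.14, 3.14].

## Interface

Orientations are given as [roll, pitch, yaw] about the fixed x, y, z axes, in that order (R = Rz(yaw) Ry(pitch) Rx(roll)).
In Python, from plant import get_obs, vision, workorder gives the robot as it stands.
- The arm moves only by the shell command python3 -m pendant 'ROWS' [OPENING]. ROWS is a JSON object of lists of equal length, an entry for each row: "dp": the shift along the tool's x, y, z in m, a list of three; "rotation": the turn, a rotation vector about the tool's x, y, z in rad, a list of three. A call has 1 to 8 rows; each row is the pose to reach, as a shift and turn from the pose commanded when the call began, along the tool's axes at that moment; what a row does not reach only later rows make up. A row lasts 1/8 s, in which the tool goes at most 62.5 mm and 10.7 degrees, less where a joint would pass 70% of its speed; a pose out of reach is approached as far as the arm can. A call with a gripper value outside its range is refused whole. OPENING is the finger opening in m, from 0 to 0.0918, set as the call begins (- or left out, the last holds). The fingers move at their own pace and stop on an object; the grip force is fixed at half the most. Time passes only in rows, so rows that repeat a pose let the fingers close. It gives the time, the measured TCP pose, the force, the opening and the grip force at its end, in the units of the state.
- get_obs(): the state, without advancing time (a new reading comes with each control period).
- vision.capture(name): name is "side" or "top" or "wrist"; returns a dict with "pixels" (420x560x3 uint8, red, green, blue), "vfov" (degrees; the focal length in pixels is half the picture's height over the tangent of half this angle, whatever the lens; pixels are square), "cx", "cy" (the principal point, pixels), "pose" (4x4, takes a point from camera to world coordinates); the wrist camera has in their place "T_tool_cam" (4x4, takes a point from camera to tool coordinates, whose origin is the TCP and whose axes are the flange's). Camera axes: x right, y up, looking along -z (the intrinsics and any distortion apply to the point x, -y, -z); pixel columns grow to the right and rows downward; lengths in mm; the calibration is good to about 2 mm. The wrist camera is an equidistant fisheye: a pixel r from the principal point sees the ray r / f radians off the axis. A picture is of the moment at which its call begins: read the wrist's pose just before it. There is no depth.
- workorder.close_job(): hands the job in; it is judged then, once.
The state is a dict: "time": time; "joint_positions": joint angles; "dq": joint speeds; "tau": joint torques, N m; "tool_pos": TCP position; "tcp_rot": TCP orientation; "contact_force": force on the tool from outside, world axes, zero at the start; "moment": the same for the moment, N m; "grip_width": finger opening in mm; "finger_force": force on a finger pad.
Only numpy, scipy, OpenCV 4.12 (cv2) and the standard library are available. Lean on these libraries where they do the work, as an engineer would, in place of code of your own. Each camera call takes 0.05 s, during which the arm holds its last target. There are 200 camera calls.

## Task

Load the rack that holds the sample tubes: with the fingertips, push the sprung slide behind it all the way in so that the rack is driven home into the reader, then let the slide go so that it comes back and latches on its stop pin at mid travel. Touch neither rack with the robot, leave the slide of the empty rack out as it is, and do not disturb anything else on the bench.

Things in the scene. Friction and masses are not known exactly. Their poses are not given: they have to be found in the camera images.
- loader: fixed two-lane rack loader, base 280 x 250 x 12 mm, low cream reader housing (62 mm high) at its far end, its stop face at x = +56 mm. Origin on the bench midway between the lanes; x along the lanes = pushing direction, y left, z up. Lanes at y = +50 (left) and -50 mm (right), walls 56 mm apart, tops at z = 32 mm. Stop-pin boxes (26 x 18, 52 mm high) at x = -72, y = +-101 mm.
- slide_left (a joint): left sprung slide, travel in m along loader +x: 0 = out (start), 0.065 = fully in, rigid stop. Spring back-force 2.5 N at 0, 5 N mid, 6.5 N fully in, a few N more as its tooth rides over the stop pin (0.013 to 0.040). Past 0.042 the pin snaps in behind the tooth: let go, it returns to about 0.040 and stays latched; let go earlier, it returns to 0. Further pushes from 0.040 work too.
- slide_right (a joint): the same for the right lane's slide.
- push_left (a point): on the flat front face (looking to loader -x) of the left slide's grey upright push plate (32 mm wide, 10 mm thick, from 14 to 74 mm above the bench): mid width, 55 mm above the bench. Moves with the slide; at joint 0 it is at x = -120, y = +50 mm in the loader frame. Push it along loader +x. The rear face that drives the rack is 30 mm behind it.
- push_right (a point): the same point on the right slide's push plate; at joint 0 at x = -120 mm, y = -50 mm in the loader's frame.
- tube_rack: loose white rack 80 mm (along the lane) x 52 x 26 mm high with three capped tubes fixed in a row (tops 74 mm above its underside), standing in either lane between slide and reader. Origin: centre of its underside. Against the reader its origin is at x = +16 mm in the loader frame; the slide, fully in, drives it to +15 mm.
- empty_rack: loose white rack of the same size without tubes (26 mm high, three dark holes on top), standing in the other lane. Origin: centre of its underside.
- vial: amber glass vial, 20 mm across, 42 mm high, loose, standing on the base plate between the lanes. Bystander. Origin: centre of its underside.
- reagent: white bottle, 60 mm across, 115 mm high, loose, to the left of the loader. Bystander. Origin: centre of its underside.
- tip_box: box of pipette tips, 118 x 80 x 55 mm, loose, to the right of the loader. Bystander. Origin: centre of its underside.
- cap_jar: small jar, 48 mm across, 60 mm high, loose, left of the loader's near end. Bystander. Origin: centre of its underside.
- weigh_dish: white dish, 76 mm across, 22 mm high, loose, right of the loader's near end. Bystander. Origin: centre of its underside.
Things that resemble listed ones, but are neither listed nor needed, are in the scene too. Leave any blue look-alike of the tube_rack alone.

How it is judged (in metres and radians):
On the way:
1. the slide behind the rack with tubes is pushed all the way in (((y of tube_rack in the frame of loader above 0 m and value of joint slide_left above 0.059 m) or (y of tube_rack in the frame of loader below 0 m and value of joint slide_right above 0.059 m))), for 0.05 s.
At the end, for the whole second after the job is handed in: The slide behind the tube rack rests latched at mid travel (37 to 42.5 mm); the tube rack stands upright, at rest, within 8 mm of the reader; the other slide is out (under 4 mm), the empty rack within 10 mm and all bystanders within 15 mm of their starts (((y of tube_rack in the frame of loader above 0 m and (value of joint slide_left between 0.037 and 0.0425 m and velocity of joint slide_left between -0.01 and 0.01 m/s and value of joint slide_right below 0.004 m)) or (y of tube_rack in the frame of loader below 0 m and (value of joint slide_right between 0.037 and 0.0425 m and velocity of joint slide_right between -0.01 and 0.01 m/s and value of joint slide_left below 0.004 m))) and x of tube_rack in the frame of loader above 0.008 m and z of tube_rack in the frame of loader below 0.018 m and angle between tube_rack's own z axis and vertical below 0.08 rad and linear speed of tube_rack below 0.01 m/s and distance of empty_rack from where it was at the start of the episode below 0.01 m and not (distance of any of vial, reagent, tip_box, cap_jar, weigh_dish from where it was at the start of the episode above 0.015 m)); the robot touches nothing.
It fails at once if the robot touches a rack (over 1 N) (contact force between any of the arm, the fingers and tube_rack above 1 N or contact force between any of the arm, the fingers and empty_rack above 1 N).
It fails at once if a rack is lifted more than 10 mm off the lane (z of any of tube_rack, empty_rack in the frame of loader above 0.022 m).
It fails at once if the slide of the empty rack is pushed in more than 8 mm ((y of tube_rack in the frame of loader above 0 m and value of joint slide_right above 0.008 m) or (y of tube_rack in the frame of loader below 0 m and value of joint slide_left above 0.008 m)).
It fails at once if a bystander is moved more than 15 mm (distance of any of vial, reagent, tip_box, cap_jar, weigh_dish from where it was at the start of the episode above 0.015 m).
It also fails if it takes over 40 s, if anything falls off the work surface, if the arm or the gripper's body presses on something with over 40 N, if the wrist force passes 120 N, or if a joint passes its speed limit or range.

## Working session

There is one attempt and no reset: what is moved stays moved. The work goes in short steps, Python scripts to look and compute and a shell command to move; the robot and the scene stay as the last step left them, time stands still between calls to the robot, and variables do not carry over. Pictures are saved under pics/ and viewed, at most 10 in all, crops included, and the job is handed in when it is done.

```bash
mkdir -p pics; python3 - <<'E'
from plant import get_obs, vision
import cv2,numpy as np,pickle
o=get_obs();print(o)
d={}
for n in("top","side"):
    c=vision.capture(n);d[n]=c
    print(n,c["vfov"],c["cx"],c["cy"],np.round(c["pose"],3).tolist(),[k for k in c if k not in("pixels",)])
    cv2.imwrite(f"pics/{n}0.png",cv2.cvtColor(c["pixels"],cv2.COLOR_RGB2BGR))
pickle.dump(d,open("c0.pkl","wb"))
E
```

```text
{'time': 0.0, 'joint_positions': array([-1.39001550e+00,  3.42734023e-01,  1.52502404e+00,  1.20553229e-06,
        1.27539997e+00, -1.45949741e-01]), 'dq': array([ 1.40290082e-04, -2.10229453e-04,  4.28595516e-05,  1.32606093e-03,
       -3.72871328e-04, -4.31869845e-04]), 'tau': array([-2.27049910e-03, -4.31254148e+01, -2.44219440e+01,  7.15970015e-02,
        5.59912249e-02, -1.11118381e-04]), 'tool_pos': array([ 168.4695464 , -496.80121291,  226.03665223]), 'tcp_rot': array([-3.14004409e+00, -2.28796751e-04,  3.26730043e-01]), 'contact_force': array([-0.07283132,  0.34388261, -0.44029614]), 'moment': array([-0.0159497 ,  0.03806378, -0.02671834]), 'finger_force': 0.0, 'grip_width': 91.62014101907948}
top 44.19254938671197 275.3327284839822 212.95595655692324 [[0.002, 0.996, -0.091, 461.204], [-1.0, 0.001, -0.008, 43.438], [-0.008, 0.091, 0.996, 1142.212], [0.0, 0.0, 0.0, 1.0]] ['vfov', 'cx', 'cy', 'pose']
side 49.267187468717054 282.99281037582125 212.79887938535109 [[0.922, 0.283, -0.263, 340.702], [-0.386, 0.68, -0.623, -473.959], [0.003, 0.676, 0.737, 678.891], [0.0, 0.0, 0.0, 1.0]] ['vfov', 'cx', 'cy', 'pose']
```

View pics/top0.png

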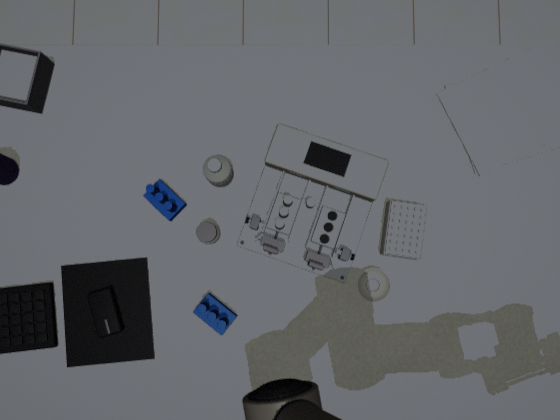

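View pics/side0.png

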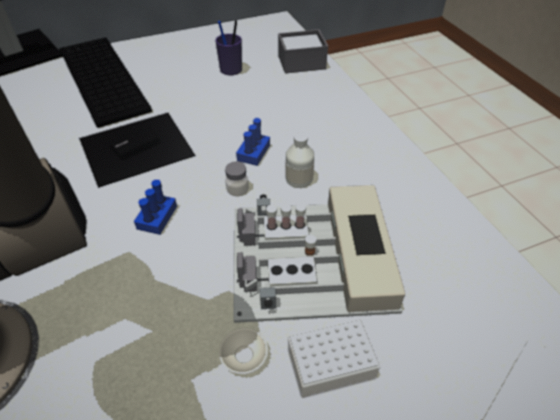

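Candidates for the tube rack are the white rack with three capped tubes at top (285,212) / side (286,222), the white rack with dark holes at top (328,228) / side (292,270), and the blue look-alikes at top (165,200) and (215,313). The first one fits: it is white, has tubes and stands in the left lane. An enlarged crop should confirm it.

```bash
python3 - <<'E'
import cv2,numpy as np,pickle
d=pickle.load(open("c0.pkl","rb"))
im=d["top"]["pixels"][115:295,225:405,::-1]
im=np.clip(im.astype(float)*1.6,0,255).astype(np.uint8)
cv2.imwrite("pics/crop0.png",cv2.resize(im,(594,594),interpolation=cv2.INTER_CUBIC))
im=d["side"]["pixels"][180:330,220:420,::-1]
cv2.imwrite("pics/crop1.png",cv2.resize(im,(800,600),interpolation=cv2.INTER_CUBIC))
E
```

```text
(no output)
```

View pics/crop0.png

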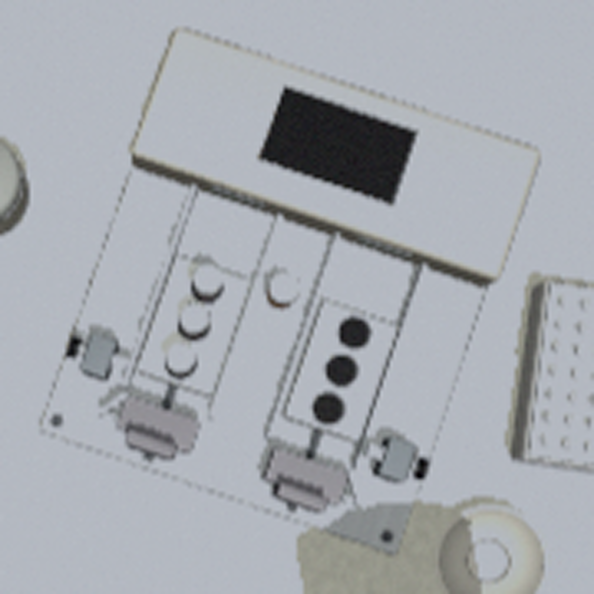

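View pics/crop1.png

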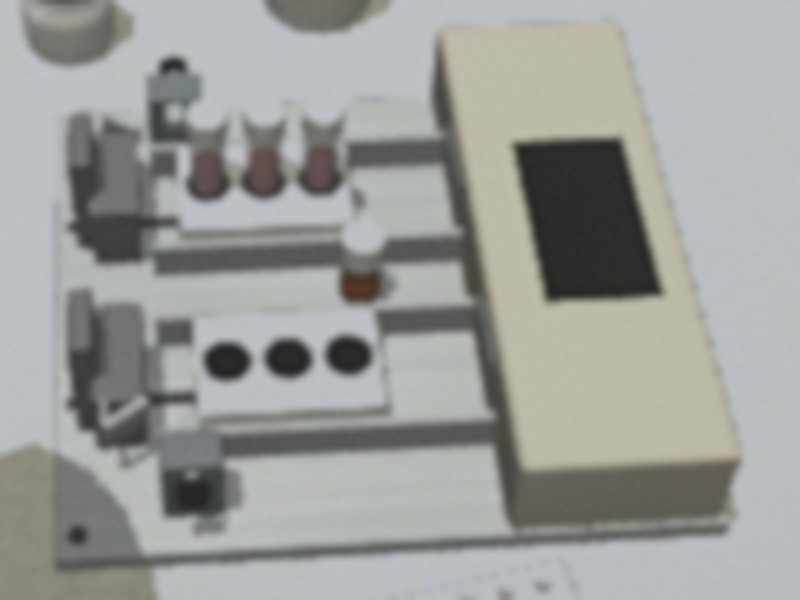

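The crops confirm it: the left lane (+y) holds the white rack with three brown tubes, and the right lane holds the rack with dark holes. So the job is slide_left. Next I'll fit the loader pose from both views.

```bash
cat > h.py <<'E'
import numpy as np,pickle
d=pickle.load(open("c0.pkl","rb"))
def proj(n,P):
    c=d[n];f=210/np.tan(np.radians(c["vfov"]/2));T=np.linalg.inv(c["pose"])
    q=np.asarray(P)@T[:3,:3].T+T[:3,3]
    return np.c_[c["cx"]+f*q[:,0]/-q[:,2],c["cy"]-f*q[:,1]/-q[:,2]]
def L2W(p,P):
    c,s=np.cos(p[2]),np.sin(p[2]);P=np.asarray(P,float)
    return np.c_[p[0]+c*P[:,0]-s*P[:,1],p[1]+s*P[:,0]+c*P[:,1],P[:,2]]
E
python3 - <<'E'
from h import *
from scipy.optimize import least_squares
top=np.array([[42,430],[398,553],[133,153],[497,280],[541,150],[178,28],[102,352],[393,456]])/3.3+[225,115]
side=np.array([[60,552],[520,468],[440,30],[190,452],[176,88]])/4+[220,180]
def r(p,full=False):
    h,b,e=p[3],p[4],p[5]
    t=[[-b,125,12],[-b,-125,12],[56,h,62],[56,-h,62],[e,-h,62],[e,h,62],[-72,101,52],[-72,-101,52]]
    s=[[-b,-125,12],[56,-h,62],[56,h,62],[-72,-101,52],[-72,101,52]]
    R=np.vstack([proj("top",L2W(p,t))-top,proj("side",L2W(p,s))-side])
    return R if full else R.ravel()
s=least_squares(r,[500,0,-.3,125,140,140],loss="soft_l1");p=s.x
print(p.round(3));print(r(p,True).round(1).tolist())
np.save("p.npy",p[:3])
pts=[[-120,50,55],[-120,50,74],[-120,-50,74],[-55,50,55]]
W=L2W(p,pts);print(W.round(1).tolist());
print("top crop",((proj("top",W)-[225,115])*3.3).round().tolist(),"side crop",((proj("side",W)-[220,180])*4).round().tolist())
from plant import get_obs
o=get_obs();print(o["tool_pos"],o["tcp_rot"])
E
```

```text
[ 5.76542e+02 -2.37520e+01 -3.37000e-01  1.22777e+02  1.28132e+02
  1.43604e+02]
[[-1.1, -1.4], [-0.4, -0.3], [-0.2, -0.0], [-0.2, -0.3], [-0.4, 0.2], [-0.1, -0.4], [-1.2, 0.3], [1.3, 0.7], [-0.5, 2.9], [0.1, 0.4], [-0.1, 0.3], [0.5, 0.1], [-0.0, 0.2]]
[[479.8, 63.1, 55.0], [479.8, 63.1, 74.0], [446.8, -31.2, 74.0], [541.2, 41.6, 55.0]]
top crop [[148.0, 450.0], [148.0, 450.0], [299.0, 503.0], [182.0, 354.0]] side crop [[73.0, 170.0], [71.0, 141.0], [69.0, 322.0], [217.0, 163.0]]
[ 168.48944472 -496.84447688  226.11448908] [-3.14020793e+00 -2.25798529e-04  3.26799840e-01]
```

The fit is good: residuals are under 1.5 px except one side-view corner at 2.9, and the projected push points land on the plates. Now the waypoints and the clearances to neighbours.

```bash
cat > rel.py <<'E'
from h import *
from scipy.spatial.transform import Rotation as Ro
from plant import get_obs
p=np.load("p.npy");o=get_obs();R=Ro.from_euler("xyz",o["tcp_rot"])
def rel(w): return R.inv().apply(np.asarray(w)-o["tool_pos"]).round(1)
def loc(w): 
    c,s=np.cos(p[2]),np.sin(p[2]);a=np.asarray(w)-np.r_[p[:2],0];return np.array([c*a[0]+s*a[1],-s*a[0]+c*a[1],a[2]]).round(1)
E
python3 - <<'E'
from rel import *
def unproj(n,u,z):
    c=d[n];f=210/np.tan(np.radians(c["vfov"]/2));T=c["pose"]
    r=T[:3,:3]@np.array([(u[0]-c["cx"])/f,-(u[1]-c["cy"])/f,-1]);return T[:3,3]+r*(z-T[2,3])/r[2]
for n,u,z in(("reagent",(215,165),115),("jar",(208,232),60),("dish",(374,284),22),("vial",(310,202),42)):print(n,loc(unproj("top",u,z)))
tgt=Ro.from_euler("xyz",[np.pi,0,p[2]])
print("rotvec",(R.inv()*tgt).as_rotvec().round(3))
for w in([400,-250,226],L2W(p,[[-160,50,190]])[0]):print(np.round(w),rel(w))
E
```

```text
reagent [  6.3 210.8 115. ]
jar [-124.8  185.8   60. ]
dish [-111.1 -183.    22. ]
vial [ 8.1  4.6 42. ]
rotvec [-0.001  0.     0.664]
[ 400 -250  226] [ 298.5 -159.5    0.4]
[442.  76. 190.] [ 443.1 -455.    36.8]
```

```bash
python3 -m pendant '{"dp":[[0.043,-0.023,0],[0.086,-0.046,0],[0.129,-0.069,0],[0.172,-0.092,0],[0.215,-0.115,0],[0.258,-0.138,0],[0.298,-0.160,0],[0.298,-0.160,0]],"rotation":[[0,0,0],[0,0,0.11],[0,0,0.22],[0,0,0.33],[0,0,0.44],[0,0,0.55],[0,0,0.664],[0,0,0.664]]}' 0
python3 - <<'E'
from rel import *
tgt=Ro.from_euler("xyz",[np.pi,0,p[2]])
print("rotvec",(R.inv()*tgt).as_rotvec().round(3),o["tool_pos"])
for w in L2W(p,[[-165,50,190],[-165,50,56]]):print(np.round(w),rel(w))
E
```

```text
time: 1.1
tool_pos: [400.7, -247.8, 226.4]
tcp_rot: [-3.141, 0.0, -0.333]
contact_force: [-0.3, 0.1, -0.3]
grip_width: 16.4
finger_force: 0.0
rotvec [-0.001  0.     0.004] [ 400.71539302 -247.81785329  226.41781944]
[437.  78. 190.] [ -72.  -319.9   36.7]
[437.  78.  56.] [ -71.9 -319.8  170.7]
```

```bash
python3 -m pendant '{"dp":[[-0.010,-0.045,0],[-0.020,-0.090,0.005],[-0.032,-0.140,0.01],[-0.042,-0.190,0.02],[-0.053,-0.235,0.03],[-0.064,-0.280,0.037],[-0.072,-0.320,0.037],[-0.072,-0.320,0.037]],"rotation":[[0,0,0.004],[0,0,0.004],[0,0,0.004],[0,0,0.004],[0,0,0.004],[0,0,0.004],[0,0,0.004],[0,0,0.004]]}' 0
python3 - <<'E'
from rel import *
import cv2
from plant import vision
for n in("top","wrist"):
    c=vision.capture(n);im=c["pixels"]
    if n=="top":im=cv2.resize(im[115:295,225:405],(420,420))
    cv2.imwrite(f"pics/{n}1.png",im[:,:,::-1])
print(loc(o["tool_pos"]),rel(L2W(p,[[-160,50,56]])[0]))
E
```

```text
time: 2.1
tool_pos: [437.2, 76.9, 189.4]
tcp_rot: [3.141, 0.0, -0.337]
contact_force: [-0.6, -1.4, -0.1]
grip_width: 0.2
finger_force: 0.0
[-164.8   48.9  189.4] [  4.8  -1.1 133.4]
```

View pics/wrist1.png

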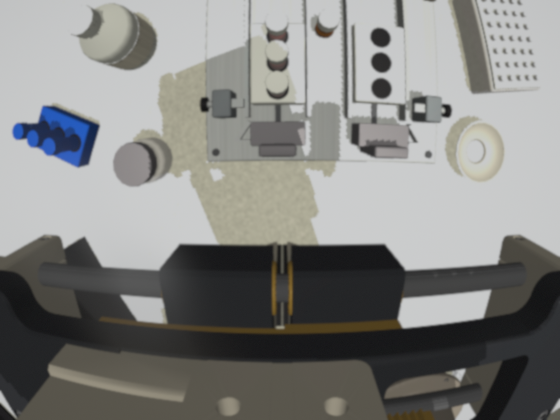

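In the wrist view the closed fingers are at column 282, in line with the left push plate at (277,140). The tubes are in the left lane (277,60), and nothing lies below the fingers. Descending.

```bash
python3 -m pendant '{"dp":[[0,-0.001,0.03],[0,-0.001,0.07],[0,-0.001,0.11],[0,-0.001,0.133],[0,-0.001,0.133],[0.01,-0.001,0.133],[0.02,-0.001,0.133]],"rotation":[[0,0,0],[0,0,0],[0,0,0],[0,0,0],[0,0,0],[0,0,0],[0,0,0]]}' 0
python3 - <<'E'
from rel import *
import cv2
from plant import vision
c=vision.capture("side");im=cv2.resize(c["pixels"][150:300,180:380],(800,600))
cv2.imwrite("pics/side2.png",im[:,:,::-1])
print(loc(o["tool_pos"]),o["contact_force"])
E
```

```text
time: 3.08
tool_pos: [458.4, 69.3, 58.0]
tcp_rot: [-3.141, -0.003, -0.342]
contact_force: [0.1, 0.4, 0.4]
grip_width: 0.1
finger_force: 0.0
[-142.3   48.7   58. ] [0.11164902 0.39620192 0.39793152]
```

View pics/side2.png

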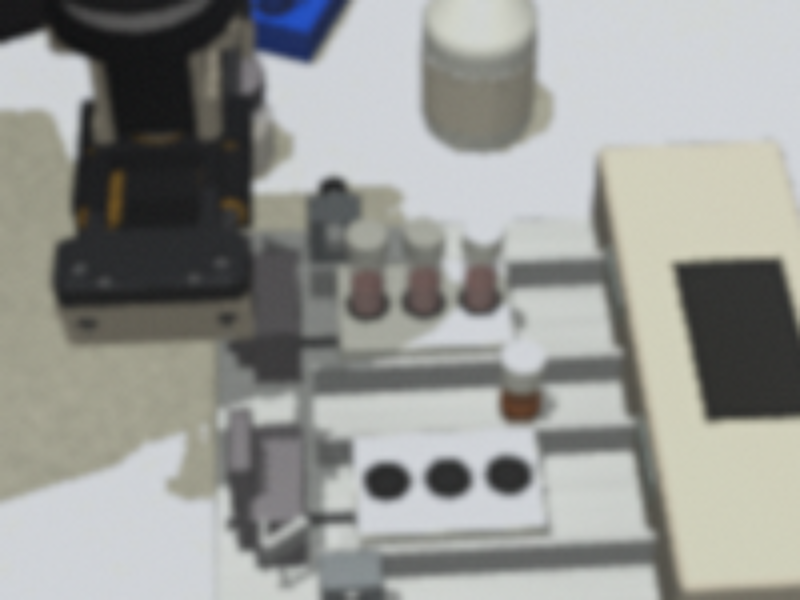

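The fingers are in front of the left plate, and the gripper body is clear of the tubes, pin box and jar. Pushing slowly along tool +x.

```bash
python3 -m pendant '{"dp":[[0.006,-0.001,0.002],[0.012,-0.001,0.002],[0.018,-0.001,0.002],[0.024,-0.001,0.002],[0.030,-0.001,0.002],[0.036,-0.001,0.002],[0.042,-0.001,0.002],[0.046,-0.001,0.002]],"rotation":[[0,0,0],[0,0,0],[0,0,0],[0,0,0],[0,0,0],[0,0,0],[0,0,0],[0,0,0]]}' 0
python3 - <<'E'
from rel import *
print(loc(o["tool_pos"]),o["contact_force"])
E
```

```text
time: 4.12
tool_pos: [499.7, 55.9, 54.6]
tcp_rot: [3.141, 0.002, -0.341]
contact_force: [-4.9, 3.4, 2.7]
grip_width: 0.5
finger_force: 3.2
[-98.9  49.7  54.6] [-4.92341523  3.38570829  2.70500344]
```

```bash
python3 -m pendant '{"dp":[[0.005,0,0],[0.010,0,0],[0.015,0,0],[0.019,0,0],[0.023,0,0],[0.026,0,0],[0.029,0,0],[0.029,0,0]],"rotation":[[0,0,0],[0,0,0],[0,0,0],[0,0,0],[0,0,0],[0,0,0],[0,0,0],[0,0,0]]}' 0
python3 - <<'E'
from rel import *
print(loc(o["tool_pos"]),o["contact_force"])
E
```

```text
time: 5.12
tool_pos: [527.0, 46.4, 54.5]
tcp_rot: [-3.141, 0.002, -0.341]
contact_force: [-4.7, 4.1, 2.9]
grip_width: 0.3
finger_force: 3.0
[-69.9  49.8  54.5] [-4.65210208  4.05170951  2.94479325]
```

```bash
python3 -m pendant '{"dp":[[0.001,0,0],[0.002,0,0],[0.003,0,0],[0.004,0,0],[0.004,0,0]],"rotation":[[0,0,0],[0,0,0],[0,0,0],[0,0,0],[0,0,0]]}' 0
python3 - <<'E'
from rel import *
print(loc(o["tool_pos"]),o["contact_force"])
E
```

```text
time: 5.75
tool_pos: [530.3, 45.2, 54.5]
tcp_rot: [3.142, 0.003, -0.341]
contact_force: [-7.1, 5.6, 3.8]
grip_width: 0.2
finger_force: 3.7
[-66.5  49.8  54.5] [-7.08485727  5.57292298  3.79570925]
```

```bash
python3 -m pendant '{"dp":[[0.001,0,0],[0.002,0,0],[0.003,0,0],[0.003,0,0],[0.003,0,0]],"rotation":[[0,0,0],[0,0,0],[0,0,0],[0,0,0],[0,0,0]]}' 0
python3 - <<'E'
from rel import *
print(loc(o["tool_pos"]),o["contact_force"])
E
```

```text
time: 6.38
tool_pos: [530.5, 45.1, 54.5]
tcp_rot: [3.141, 0.008, -0.341]
contact_force: [-14.7, 8.2, 11.8]
grip_width: 0.6
finger_force: 8.4
[-66.3  49.8  54.5] [-14.68764085   8.15600917  11.7676804 ]
```

The tool stopped at loader x = -66 mm while the force rose to about 17 N, which fits the rigid stop. Letting the slide back gently and retracting.

```bash
python3 -m pendant '{"dp":[[-0.005,0,0],[-0.010,0,0],[-0.015,0,0],[-0.020,0,0],[-0.025,0,0],[-0.032,0,0],[-0.045,0,0],[-0.060,0,0]],"rotation":[[0,0,0],[0,0,0],[0,0,0],[0,0,0],[0,0,0],[0,0,0],[0,0,0],[0,0,0]]}' 0
python3 -m pendant '{"dp":[[-0.03,0,0],[-0.04,0,-0.03],[-0.04,0,-0.08],[-0.04,0,-0.13],[-0.04,0,-0.13]],"rotation":[[0,0,0],[0,0,0],[0,0,0],[0,0,0],[0,0,0]]}' 0
python3 - <<'E'
from rel import *
import cv2
from plant import vision
c=vision.capture("side");im=cv2.resize(c["pixels"][180:330,220:420],(800,600),interpolation=cv2.INTER_CUBIC)
a=cv2.addWeighted(im,1,im,0,0).copy()
for q,col in((L2W(p,[[-80,50,74]]),(255,0,0)),(L2W(p,[[56,50,12],[56,24,38],[55,24,38],[-25,24,38]]),(0,200,0))):
    for u in (proj("side",q)-[220,180])*4: cv2.circle(a,tuple(int(v) for v in u),3,col,-1)
cv2.imwrite("pics/side3.png",a[:,:,::-1])
print(loc(o["tool_pos"]),o["contact_force"])
E
```

```text
time: 7.38
tool_pos: [477.2, 63.6, 54.8]
tcp_rot: [-3.142, -0.001, -0.341]
contact_force: [-0.2, -0.1, -0.4]
grip_width: 0.4
finger_force: 0.0
time: 8.0
tool_pos: [441.7, 77.1, 188.3]
tcp_rot: [-3.139, -0.008, -0.341]
contact_force: [0.3, -0.5, -1.3]
grip_width: 0.6
finger_force: 0.0
[-160.6   50.6  188.3] [ 0.27004954 -0.47952355 -1.25825575]
```

View pics/side3.png

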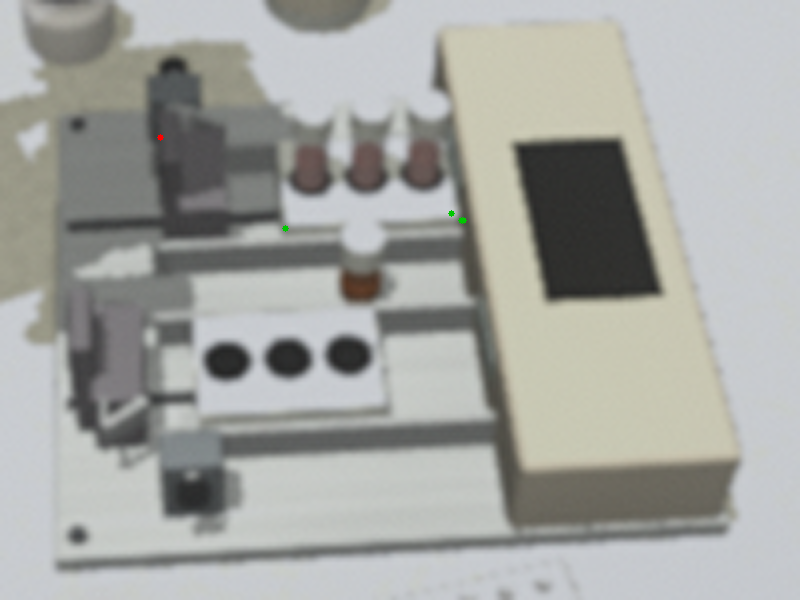

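The rack's near edge at (285,228) matches the predicted home position. The left plate is at (160,137), where a latched slide (40 mm) should be. The vial, empty rack and right slide look unchanged. Handing in.

```bash
python3 -c "
from plant import workorder
print(workorder.close_job())"
```

```text
the job is handed in; nothing more can be done
None
```

I pushed the left slide, behind the tube rack, to its stop and let it go. The last picture shows the rack home against the reader and the slide latched at about 40 mm, with the empty rack and its slide unmoved; the job is handed in, but no verdict was returned.

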